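Bring a half-lap clear of the vice and hold a spring clamp gaping over it

TASK

Slide the jaw of the small vice back, move the frame rail along until its whole half-lapped end stands out past the ends of the jaws, and slide the jaw up against it again. Then take the larger spring clamp off its rack, squeeze it wide open and hold it down over the middle of the lap, a jaw on either side with room for the rail's full thickness between them and touching nothing, so that I can slip the mating rail in. Finish holding it there, still squeezed open, and leave everything else alone.

Things in the scene. Friction and masses are not known exactly. Their poses are not given: they have to be found in the camera images.
- vice: Small grey slide vice bolted to the bench. Origin on the bench under the middle of the closed jaws; x from the sliding jaw (robot side) to the fixed jaw, y along the jaws, z up. Bed 18 mm high, x -110 to +45, y -80 to +80 mm. Jaws 100 mm long (y -50 to +50), tops 56 mm above the bench. Fixed jaw: face at x = +11, back at +39 mm. Sliding jaw: face at x = -11, back at -35 mm when its joint reads 0.
- vice_jaw (a joint): Slide of the vice's near jaw, m: 0 = closed on the 22 mm rail (as it starts), grows as the jaw is drawn back towards -x of the vice, at most 0.034. About 5 N of friction; it stays where it is left.
- knob_grip (a point): On the axis of the upright black knob (24 mm across) of the sliding jaw, 56 mm above the bench and 14 mm below the knob's top; the black part spans 40 to 70 mm above the bench, the 46 mm wide carriage under it is 33 mm high. With the jaw closed it lies at x = -77, y = 0 mm in the vice's frame; it moves with the jaw. 30 mm free between knob and jaw back: pinch it from above, either way.
- lap_rail: Pale timber rail on edge between the vice jaws: 22 mm thick (x), 200 long (y), 75 high (z), about 0.17 kg. Origin: centre of its underside, on the vice bed. Its +y end is the half-lap: from the shoulder at y = +40 to the end at +100 mm only the half from x = 0 to +11 is left. Starts parallel to the vice's axes, centre 40 to 50 mm to -y of the vice's origin. Stands by itself with the jaw open.
- lap_middle (a point): Middle of the lap along the rail, on the mid-plane of the rail's full 22 mm thickness, level with the top edge (93 mm above the bench when seated on the vice bed): x = 0, y = +70, z = +75 mm in the rail's frame.
- clamp_rack: Clamp rack fixed to the bench: upright plywood board 12 mm thick (x), 180 mm long (y), top edge 85 mm above the bench, on a foot board 76 x 196 x 12 mm. Origin under its centre. Two spring clamps are clipped on its top edge, 90 mm apart, in either order.
- spring_clamp: The larger spring clamp, 147 mm tall, 0.16 kg, upright on the rack, jaws down: pinching its handles together spreads its jaws. Origin on the pivot pin; z up, x across the jaws, y along the pin (the frame leans with the -x lever). Handles bulge outward 56 mm above the pin, 62 mm over the bulges as it stands, 26 mm wide; tops at +74 mm. Pads 26 mm wide, 16 high, centred 66 mm below the pin.
- spring_clamp_lever (a joint): Opening of the larger clamp, rad: -0.17 shut, 0 on the rack (pads 12 mm apart), 0.43 = stop, fully open (pads 40 mm apart, 37 mm over the handle bulges). The spring takes about 8 N on each handle at 0 and 16 N at the stop; up to 40 N is harmless. Fully open, the pin lies 59 mm and the pads' middles 122 mm below the bulges' middles; the clear throat starts 8 mm below the pin.
- spring_clamp_pad_a (a point): Middle of the gripping face of the larger clamp's pad on the -x lever.
- spring_clamp_pad_b (a point): Middle of the gripping face of the larger clamp's pad on the +x lever.
- small_clamp: The smaller spring clamp, same shape, 100 mm tall, on the same rack; origin on its pin. Stays clipped where it is.
- mating_rail: The mating half-lap rail, 75 x 200 x 22 mm, lying flat on the bench at the right. Origin at the centre of its underside. Left alone.
- sanding_block: Cork sanding block, 62 x 116 x 34 mm, lying on the bench; origin under its middle. Left alone.
Things that resemble listed ones, but are neither listed nor needed, are in the scene too. What is shaped like the spring_clamp but orange is not meant.

How it is judged:
On the way, in this order (a step that is already met when the one before it is completed fails the run):
1. the vice jaw is slid back by 6 mm or more, the rail still in its place (value of joint vice_jaw above 0.006 m and distance of lap_rail from where it was at the start of the episode below 0.02 m), for 0.1 s.
2. the rail sits in the vice with its whole lap past the jaws, the jaw up against it and the fingers off it, the clamp still on its rack (z of lap_rail in the frame of vice between 0.0145 and 0.0225 m and angle between lap_rail's own z axis and vertical below 0.05 rad and angle between the y axis of lap_rail and the y axis of vice, either way round below 0.06 rad and y of lap_rail in the frame of vice between 0.011 and 0.07 m and x of lap_rail in the frame of vice between -0.005 and 0.005 m and value of joint vice_jaw below 0.003 m and contact force between the fingers and lap_rail below 0.3 N and distance of spring_clamp from where it was at the start of the episode below 0.02 m), for 0.2 s.
At the end, for the whole second after the job is handed in: Rail seated in the closed vice (3 mm), shoulder 1 to 60 mm past the jaws; larger clamp squeezed by the fingers (over 5 N), a pad on each side at least 1.5 mm outside the full thickness, 13 to 47 mm below the top edge, within 18 mm of mid-lap, touching neither rail, vice nor rack (z of lap_rail in the frame of vice between 0.0145 and 0.0225 m and angle between lap_rail's own z axis and vertical below 0.05 rad and angle between the y axis of lap_rail and the y axis of vice, either way round below 0.06 rad and y of lap_rail in the frame of vice between 0.011 and 0.07 m and x of lap_rail in the frame of vice between -0.005 and 0.005 m and value of joint vice_jaw below 0.003 m and ((x of spring_clamp_pad_a in the frame of lap_rail above 0.0125 m and x of spring_clamp_pad_b in the frame of lap_rail below -0.0125 m) or (x of spring_clamp_pad_b in the frame of lap_rail above 0.0125 m and x of spring_clamp_pad_a in the frame of lap_rail below -0.0125 m)) and z of spring_clamp_pad_a in the frame of lap_rail between 0.028 and 0.062 m and y of spring_clamp_pad_a in the frame of lap_rail between 0.052 and 0.088 m and z of spring_clamp_pad_b in the frame of lap_rail between 0.028 and 0.062 m and y of spring_clamp_pad_b in the frame of lap_rail between 0.052 and 0.088 m and contact force between each of spring_clamp, the fingers and lap_rail below 0.3 N and contact force between spring_clamp and vice below 0.3 N and contact force between spring_clamp and clamp_rack below 0.3 N and contact force between the fingers and spring_clamp above 5 N and velocity of joint spring_clamp_lever between -0.1 and 0.1 rad/s); the arm keeps its last pose, push and grip.
It fails at once if the smaller clamp is shifted by more than 15 mm (distance of small_clamp from where it was at the start of the episode above 0.015 m).
It fails at once if the mating rail is shifted by more than 30 mm (distance of mating_rail from where it was at the start of the episode above 0.03 m).
It fails at once if the sanding block is shifted by more than 30 mm (distance of sanding_block from where it was at the start of the episode above 0.03 m).
It also fails if it takes over 61 s, if anything falls off the work surface, if the arm or the gripper's body presses on something with over 40 N, if the wrist force passes 120 N, or if a joint passes its speed limit or range.

ROBOT

A 7-joint arm with a two-finger parallel gripper is mounted at the origin on the work surface; the furniture and walls round the work are solid. World frame = base frame: x ahead of the robot, y to its left, z up, the work surface at z = 0. Lengths are in m, angles in rad, forces in N, time in s.
With the tool pointing down it reaches from about 0.425 to 0.8 m from the base axis. Payload 8.3 kg.
Tool frame: the origin (TCP) lies midway between the tips of the shut fingers; the grasp point (between the pads) lies 19 mm behind it; z points along the fingers, y is the direction in which the jaws open and shut (so a half turn about z gives the same grasp; the last joint's range is limited). The gripper opens to 85 mm and grips with 20 to 120 N. Pads are 22 mm wide; open, the fingers measure 114 mm over their backs; the gripper's body (76 mm by 85 mm) begins 54 mm behind the grasp point. The pads swing forward as they close: fully open they stand 13 mm farther back than shut.
Start: joints at [-1.356, 0.383, 0.016, 1.37, -0.006, 1.388, -0.046], TCP at [0.171, 0.601, 0.231] pointing down, gripper open.
Joint ranges: [-2.95, 2.95], [-0.25, 2.06], [-1.52, 1.56], [0.18, 2.33], [-1.44, 4.58], [0.02, 2.06], [-3.01, 3.01]. Speed limits (rad/s): [2.39, 2.39, 3.01, 3.01, 3.14, 3.14, 3.14].

INTERFACE

Orientations are given as [roll, pitch, yaw] about the fixed x, y, z axes, in that order (R = Rz(yaw) Ry(pitch) Rx(roll)).
In Python, from bench import telemetry, eyes, arm gives the robot as it stands. The module is installed in compiled form; this text tells all that it offers.
- The arm moves only by the shell command python3 -m crank 'ROWS' [FORCE]. ROWS is JSON, a list of rows, each an object with "slide": the shift along the tool's x, y, z in m, a list of three; "rot": the turn, a rotation vector about the tool's x, y, z in rad, a list of three; "jaw": the opening, from 0 (shut) to 1 (fully open). In form: [{"slide": [x, y, z], "rot": [ax, ay, az], "jaw": jaw}, ...]. A call has 1 to 10 rows; each row is the pose to reach, as a shift and turn from the pose commanded when the call began, along the tool's axes at that moment; what a row does not reach only later rows make up. A row lasts 1/8 s, in which the tool goes at most 62.5 mm and 10.7 degrees, less where a joint would pass 70% of its speed; a pose out of reach is approached as far as the arm can. A call with a gripper value outside its range is refused whole. The fingers move at their own pace and stop on an object; FORCE is the grip in N (left out, the last holds). Time passes only in rows, so rows that repeat a pose let the fingers close. It gives the time, the measured TCP pose, the force and the opening at its end, in the units of the state.
- telemetry.get_obs(): the state, without advancing time (a new reading comes with each control period).
- eyes.grab_frame(name): name is "scene" or "top" or "wrist"; returns the picture (384x512x3 uint8, red, green, blue); there is no depth.
- eyes.camera_model(name): a dict with "K" (3x3 intrinsics, pixels), "eye" and "attitude" of the camera in the world; the wrist camera has in their place "hand_eye" (4x4, takes a point from camera to tool coordinates, whose origin is the TCP and whose axes are the flange's). Camera axes: x right, y up, looking along -z (the intrinsics and any distortion apply to the point x, -y, -z); pixel columns grow to the right and rows downward; lengths in m; the calibration is good to about 2 mm. A picture is of the moment at which its call begins: read the wrist's pose just before it. camera_model takes no time and is no camera call.
- arm.job_done(): hands the job in, once; it reports no verdict.
Trained networks look in the newest picture that a camera, given by its name, has taken for a name from the list of things; names that differ only in an ending like _2 or _b are one class to them, and where a whole thing is asked for, a point or a joint stands for the part that bears it (a point fixed in the world has none). Each returns a list of dicts, best first, with "conf" (0 to 1); they miss things now and then, are a little off and sometimes report something else, mostly with a low value. They report only what shows in the picture. A call takes as long as a camera call. They do not tell look-alikes from the thing itself.
- eyes.masks_of(thing, camera): "region" (384x512 bool, what is visible of it).
- eyes.spot_point(thing, camera): "centre" ([x, y, z] in m, in world coordinates, good to about 4 mm: a listed point, or the origin of a listed thing).
The state is a dict: "clock": time; "qpos": joint angles; "qvel": joint speeds; "joint_torque": joint torques, N m; "eef_pos": TCP position; "eef_rot": TCP orientation; "ft_force": force on the tool from outside, world axes, zero at the start; "torque": the same for the moment, N m; "opening": opening from 0.0 (shut) to 1.0 (fully open).
Only numpy, scipy, OpenCV 4.12 (cv2) and the standard library are available. Lean on these libraries where they do the work, as an engineer would, in place of code of your own. Each camera call takes 0.05 s, during which the arm holds its last target. There are 200 camera calls.

## Working session

There is one attempt and no reset: what is moved stays moved. The work goes in short steps, Python scripts to look and compute and a shell command to move; the robot and the scene stay as the last step left them, time stands still between calls to the robot, and variables do not carry over. Pictures are saved under pics/ and viewed, about 8 in all and at most 12, crops included, and the job is handed in when it is done.

```bash
mkdir -p pics
cat > h.py <<'E'
import numpy as np, cv2
from scipy.spatial.transform import Rotation as R
from bench import telemetry, eyes, arm
def save(cam,name):
    f=eyes.grab_frame(cam); cv2.imwrite('pics/'+name,f[:,:,::-1]); return f
E
python3 - <<'E'
from h import *
o=telemetry.get_obs()
for k,v in o.items(): print(k,np.round(v,3))
a=save('scene','s0.png'); b=save('top','t0.png')
for c in('top','scene'):
    m=eyes.camera_model(c); print(c,{k:np.round(v,3).tolist() if not isinstance(v,str) else v for k,v in m.items()})
    for n in ['vice','knob_grip','lap_rail','lap_middle','clamp_rack','spring_clamp','spring_clamp_pad_a','small_clamp','mating_rail','sanding_block']:
        print(c,n,[(np.round(d['centre'],3).tolist(),round(d['conf'],2)) for d in eyes.spot_point(n,c)][:4])
E
```

```text
clock 0.0
qpos [-1.356  0.384  0.016  1.371 -0.006  1.388 -0.047]
qvel [ 0.001 -0.001  0.001  0.    -0.     0.    -0.   ]
joint_torque [ 0.0000e+00 -6.2761e+01  8.4500e-01 -3.7182e+01  1.7000e-02  1.4000e-02
 -0.0000e+00]
eef_pos [0.171 0.601 0.23 ]
eef_rot [-3.14   0.     2.864]
ft_force [-0.557 -0.148  0.345]
torque [ 0.009 -0.031 -0.032]
opening 1.0
top {'K': [[462.915, 0.0, 257.046], [0.0, 462.915, 190.607], [0.0, 0.0, 1.0]], 'eye': [0.23, -0.017, 1.276], 'attitude': [0.209, -0.001, -1.512]}
top vice [([0.532, -0.026, 0.003], 0.79)]
top knob_grip [([0.455, -0.025, 0.054], 0.62)]
top lap_rail [([0.537, -0.058, 0.02], 0.83)]
top lap_middle [([0.53, 0.007, 0.093], 0.86)]
top clamp_rack [([0.425, 0.305, 0.003], 0.97)]
top spring_clamp [([0.441, 0.262, 0.13], 0.56), ([0.353, 0.049, 0.073], 0.5)]
top spring_clamp_pad_a [([0.429, 0.265, 0.065], 0.63), ([0.359, 0.048, 0.006], 0.59), ([0.442, 0.27, 0.061], 0.55), ([0.348, 0.052, 0.006], 0.43)]
top small_clamp [([0.412, 0.353, 0.111], 0.44)]
top mating_rail [([0.409, -0.333, 0.003], 0.58)]
top sanding_block [([0.368, -0.184, -0.002], 0.82)]
scene {'K': [[458.726, 0.0, 254.28], [0.0, 458.726, 189.718], [0.0, 0.0, 1.0]], 'eye': [-0.09, -0.875, 0.63], 'attitude': [1.112, -0.02, -0.55]}
scene vice [([0.536, -0.026, 0.0], 0.71)]
scene knob_grip [([0.459, -0.031, 0.058], 0.68)]
scene lap_rail [([0.538, -0.064, 0.015], 0.66)]
scene lap_middle [([0.53, 0.001, 0.094], 0.71)]
scene clamp_rack [([0.425, 0.306, -0.0], 0.72), ([0.533, 0.004, 0.092], 0.72)]
scene spring_clamp [([0.349, 0.051, 0.079], 0.89), ([0.436, 0.262, 0.127], 0.84)]
scene spring_clamp_pad_a [([0.357, 0.046, 0.005], 0.97), ([0.431, 0.262, 0.061], 0.74), ([0.346, 0.054, 0.008], 0.63), ([0.44, 0.266, 0.067], 0.5)]
scene small_clamp [([0.414, 0.35, 0.11], 0.73)]
scene mating_rail [([0.407, -0.335, 0.004], 0.86)]
scene sanding_block [([0.366, -0.184, -0.0], 0.76)]
```

Run:
```python
import cv2
t=cv2.imread('pics/t0.png'); s=cv2.imread('pics/s0.png')
cv2.imwrite('pics/t0c.png',cv2.resize(t,(800,600),interpolation=cv2.INTER_CUBIC))
cv2.imwrite('pics/s0c.png',cv2.resize(s,(800,600),interpolation=cv2.INTER_CUBIC))
```

```text
(no output)
```

View pics/t0c.png

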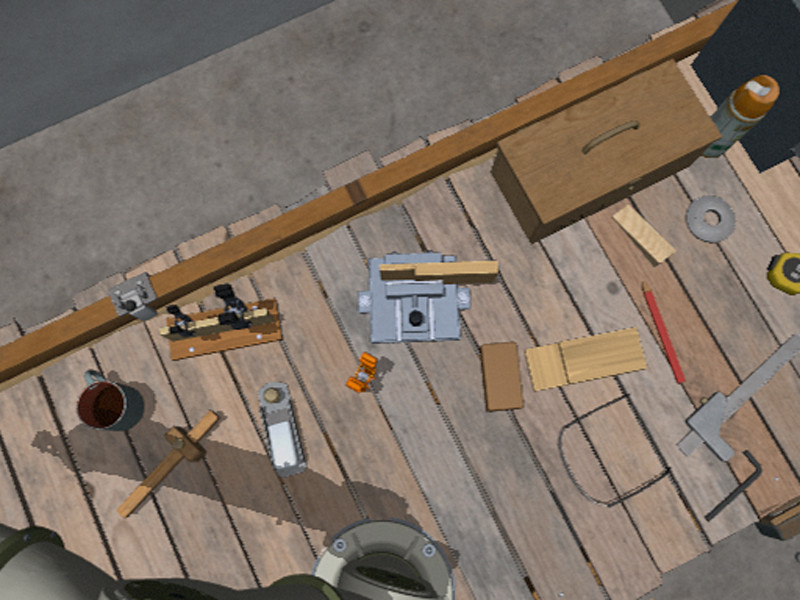

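View pics/s0c.png

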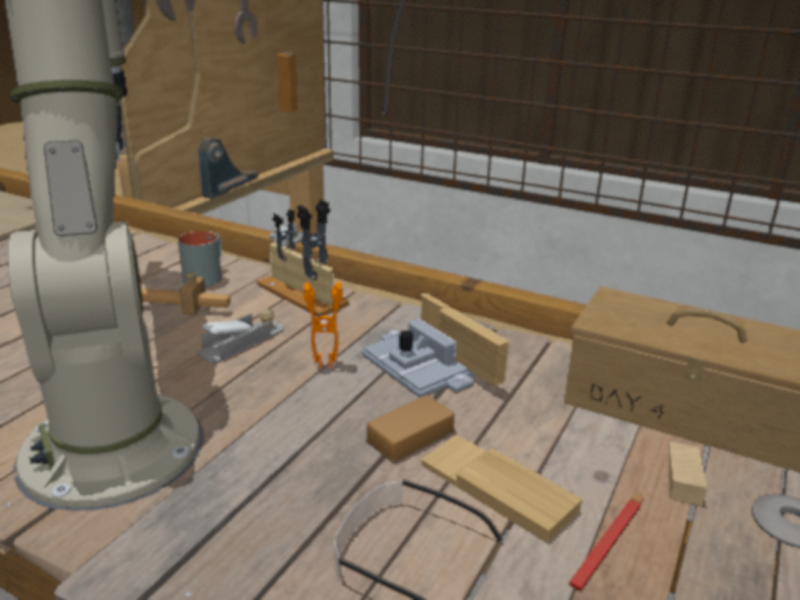

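The top view shows the vice at (415,290), with the rail's lap end to the left at about (380,270). The rack is at (225,325), with the larger black clamp on its right (~235,300) and the small one on its left (~180,320). The scene view shows an upright orange look-alike at (322,320), near the vice. Next I'll fit the poses from the masks.

```bash
cat >> h.py <<'E'
def proj(P,cam):
    m=eyes.camera_model(cam); Rc=R.from_euler('xyz',m['attitude']).as_matrix()
    c=(np.asarray(P)-m['eye'])@Rc; u=np.c_[c[:,0],-c[:,1],-c[:,2]]@np.array(m['K']).T
    return u[:,:2]/u[:,2:]
def box(x0,x1,y0,y1,z0,z1): return np.array([[x,y,z] for x in(x0,x1) for y in(y0,y1) for z in(z0,z1)],float)
def place(B,x,y,a,z=0):
    c,s=np.cos(a),np.sin(a); return B@np.array([[c,-s,0],[s,c,0],[0,0,1]]).T+[x,y,z]
def sil(boxes,p,cam,z=0):
    m=np.zeros((384*4,512*4),np.uint8)
    for B in boxes:
        q=proj(place(B,*p,z),cam); cv2.fillConvexPoly(m,cv2.convexHull(np.round((q+.5)*4).astype(np.int32)),1)
    return cv2.resize(m.astype(np.float32),(512,384),interpolation=cv2.INTER_AREA)
RAIL=[box(-.011,.011,-.1,.04,0,.075),box(0,.011,-.1,.1,0,.075)]
VICE=[box(-.11,.045,-.08,.08,0,.018),box(.011,.039,-.05,.05,0,.056),box(-.035,-.011,-.05,.05,0,.056)]
RACK=[box(-.038,.038,-.098,.098,0,.012),box(-.006,.006,-.09,.09,0,.085)]
def fit(name,boxes,p0,cams,z=0,occ=()):
    from scipy.optimize import minimize
    M={}
    for c in cams:
        eyes.grab_frame(c); r=eyes.masks_of(name,c)
        if r:
            w=np.ones((384,512))
            for o in occ:
                for d in eyes.masks_of(o,c): w[cv2.dilate(d['region'].astype(np.uint8),np.ones((3,3)))>0]=0
            M[c]=(r[0]['region'].astype(float),w)
    f=lambda p:sum((np.abs(sil(boxes,p,c,z)-m)*w).sum()/m.sum() for c,(m,w) in M.items())
    p0=np.array(p0); S=np.vstack([p0]+[p0+np.eye(3)[i]*[.01,.01,.1] for i in range(3)])
    r=minimize(f,p0,method='Nelder-Mead',options=dict(initial_simplex=S,xatol=1e-4,fatol=1e-4,maxiter=250))
    return np.round(r.x,4),round(r.fun,3),list(M)
E
python3 - <<'E'
from h import *
for cams in (['top'],['scene'],['top','scene']):
    print(cams,'rail',fit('lap_rail',RAIL,[.534,-.065,.05],cams,.018,['vice']))
    print('vice',fit('vice',VICE,[.534,-.026,.05],cams,0,['lap_rail']))
    print('rack',fit('clamp_rack',RACK,[.425,.305,.1],cams,0,['spring_clamp','small_clamp']))
E
```

```text
['top'] rail (array([ 0.534, -0.065,  0.05 ]), np.float64(0.0), [])
vice (array([ 0.5316, -0.0217,  0.0925]), np.float64(0.11), ['top'])
rack (array([0.4255, 0.3086, 0.2522]), np.float64(0.037), ['top'])
['scene'] rail (array([ 0.5377, -0.0646,  0.0823]), np.float64(0.022), ['scene'])
vice (array([ 0.5354, -0.0216,  0.0921]), np.float64(0.074), ['scene'])
rack (array([0.4261, 0.3093, 0.2627]), np.float64(0.056), ['scene'])
['top', 'scene'] rail (array([ 0.5379, -0.062 ,  0.0826]), np.float64(0.083), ['top', 'scene'])
vice (array([ 0.5333, -0.0225,  0.0841]), np.float64(0.189), ['top', 'scene'])
rack (array([0.4261, 0.3082, 0.255 ]), np.float64(0.081), ['top', 'scene'])
```

```bash
cat > go.py <<'E'
# usage: go.py "x,y,z,yaw" ... -> slide/rot from current pose, tool pointing down
import sys; from h import *
o=telemetry.get_obs(); p=np.array(o['eef_pos']); r=R.from_euler('xyz',o['eef_rot'])
for a in sys.argv[1:]:
    t=np.array(eval(a)); rt=R.from_euler('xyz',[np.pi,0,t[3]])
    d=t[:3]-p; print('slide',np.round(r.inv().apply(d),4).tolist(),'rot',np.round((r.inv()*rt).as_rotvec(),3).tolist(),'dist %.3f'%np.linalg.norm(d))
E
python3 go.py .36,.36,.28,2.2 .455,.15,.26,1.655 .457,-.0285,.15,1.655
```

```text
slide [-0.2475, -0.1801, -0.0487] rot [-0.0, -0.0, 0.664] dist 0.310
slide [-0.3965, -0.356, -0.0287] rot [-0.0, -0.0, 1.209] dist 0.534
slide [-0.4473, -0.5271, 0.0813] rot [-0.0, -0.0, 1.209] dist 0.696
```

```bash
python3 -m crank '[{"slide":[-0.05,-0.036,-0.02],"rot":[0,0,0.13],"jaw":0.8},{"slide":[-0.1,-0.072,-0.04],"rot":[0,0,0.27],"jaw":0.6},{"slide":[-0.15,-0.108,-0.049],"rot":[0,0,0.4],"jaw":0.45},{"slide":[-0.2,-0.145,-0.049],"rot":[0,0,0.54],"jaw":0.45},{"slide":[-0.247,-0.18,-0.049],"rot":[0,0,0.67],"jaw":0.45},{"slide":[-0.285,-0.224,-0.044],"rot":[0,0,0.8],"jaw":0.45},{"slide":[-0.322,-0.268,-0.038],"rot":[0,0,0.95],"jaw":0.45},{"slide":[-0.36,-0.312,-0.033],"rot":[0,0,1.08],"jaw":0.45},{"slide":[-0.3965,-0.356,-0.028],"rot":[0,0,1.209],"jaw":0.45},{"slide":[-0.41,-0.4,-0.028],"rot":[0,0,1.209],"jaw":0.45}]'; python3 go.py .457,-.0285,.15,1.655
```

```text
clock: 4.3
eef_pos: [0.4567, 0.1013, 0.2591]
eef_rot: [3.141, 0.001, 1.651]
ft_force: [-0.1, 0.8, 0.6]
opening: 0.45
slide [-0.1293, -0.0101, 0.1092] rot [0.0, 0.001, -0.004] dist 0.170
```

```bash
python3 -m crank '[{"slide":[-0.04,-0.003,0.03],"rot":[0,0,-0.004],"jaw":0.45},{"slide":[-0.085,-0.006,0.06],"rot":[0,0,-0.004],"jaw":0.45},{"slide":[-0.1293,-0.0101,0.09],"rot":[0,0,-0.004],"jaw":0.45},{"slide":[-0.1293,-0.0101,0.109],"rot":[0,0,-0.004],"jaw":0.45},{"slide":[-0.1293,-0.0101,0.109],"rot":[0,0,-0.004],"jaw":0.45}]'
python3 - <<'E'
from h import *
o=telemetry.get_obs(); print(np.round(o['eef_pos'],4),np.round(o['eef_rot'],4),np.round(o['qpos'],2)); f=save('wrist','w1.png')
m=eyes.camera_model('wrist'); print(m)
for n in ['knob_grip','vice','lap_middle','lap_rail']: print(n,[(np.round(d['centre'],4).tolist(),round(d['conf'],2)) for d in eyes.spot_point(n,'wrist')][:2])
E
```

```text
clock: 4.92
eef_pos: [0.4557, -0.0261, 0.1494]
eef_rot: [-3.139, 0.0, 1.658]
ft_force: [0.8, 0.3, 0.9]
opening: 0.448
[ 0.4557 -0.0261  0.1494] [-3.1391e+00  2.0000e-04  1.6578e+00] [-0.64  0.08  0.66  1.95 -0.06  1.13  0.13]
{'K': array([[274.21334558,   0.        , 255.76930351],
       [  0.        , 274.21334558, 190.28846245],
       [  0.        ,   0.        ,   1.        ]]), 'hand_eye': array([[ 4.21953663e-04,  9.61350067e-01,  2.75328660e-01,
         6.91859512e-02],
       [ 9.99999596e-01, -6.24053255e-04,  6.46427965e-04,
        -4.77471185e-04],
       [ 7.93263314e-04,  2.75328276e-01, -9.61349942e-01,
        -1.42958291e-01],
       [ 0.00000000e+00,  0.00000000e+00,  0.00000000e+00,
         1.00000000e+00]])}
knob_grip [([0.4598, -0.0288, 0.0586], 0.82)]
vice [([0.5341, -0.0274, -0.0009], 0.6)]
lap_middle [([0.5316, 0.0073, 0.0916], 0.61)]
lap_rail [([0.5358, -0.0637, 0.0191], 0.61)]
```

View pics/w1.png

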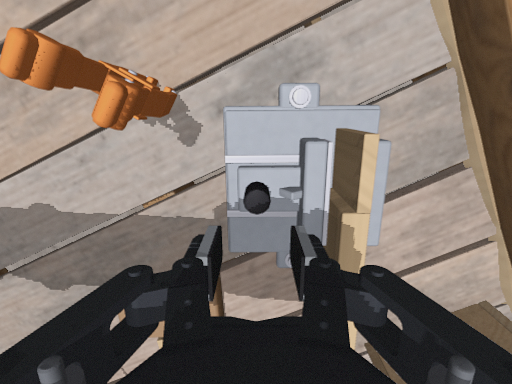

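The wrist view shows the knob at (257,197), centred between the pads at columns 215 and 297, with the orange clamp well clear at upper left. I'll descend and pinch.

```bash
python3 go.py .4575,-.0285,.09,1.655 .4575,-.0285,.045,1.655
```

```text
slide [-0.0034, -0.0004, 0.0612] rot [0.002, -0.0, 0.005] dist 0.061
slide [-0.0034, -0.0005, 0.1062] rot [0.002, -0.0, 0.005] dist 0.106
```

```bash
python3 -m crank '[{"slide":[-0.0034,-0.0004,0.05],"rot":[0,0,0],"jaw":0.45},{"slide":[-0.0034,-0.0005,0.09],"rot":[0,0,0],"jaw":0.45},{"slide":[-0.0034,-0.0005,0.106],"rot":[0,0,0],"jaw":0.45},{"slide":[-0.0034,-0.0005,0.106],"rot":[0,0,0],"jaw":0.45},{"slide":[-0.0034,-0.0005,0.106],"rot":[0,0,0],"jaw":0.0},{"slide":[-0.0034,-0.0005,0.106],"rot":[0,0,0],"jaw":0.0},{"slide":[-0.0034,-0.0005,0.106],"rot":[0,0,0],"jaw":0.0}]' 40; python3 go.py .4575,-.0285,.045,1.655
```

```text
clock: 6.05
eef_pos: [0.4567, -0.0291, 0.0458]
eef_rot: [3.141, -0.001, 1.659]
ft_force: [-5.0, -0.3, 5.6]
opening: 0.264
slide [0.0006, 0.0008, 0.0008] rot [0.0, -0.001, 0.004] dist 0.001
```

```bash
python3 -m crank '[{"slide":[0,-0.005,0],"rot":[0,0,0],"jaw":0.0},{"slide":[0,-0.011,0],"rot":[0,0,0],"jaw":0.0},{"slide":[0,-0.015,0],"rot":[0,0,0],"jaw":0.0},{"slide":[0,-0.015,0],"rot":[0,0,0],"jaw":0.0},{"slide":[0,-0.015,0],"rot":[0,0,0],"jaw":0.45},{"slide":[0,-0.015,0],"rot":[0,0,0],"jaw":0.45},{"slide":[0,-0.015,-0.05],"rot":[0,0,0],"jaw":0.45},{"slide":[0,-0.015,-0.1],"rot":[0,0,0],"jaw":0.45},{"slide":[0,-0.015,-0.1],"rot":[0,0,0],"jaw":0.45}]'
python3 - <<'E'
from h import *
f=save('wrist','w2.png')
for n in ['knob_grip','lap_middle','lap_rail']: print(n,[(np.round(d['centre'],4).tolist(),round(d['conf'],2)) for d in eyes.spot_point(n,'wrist')][:2])
E
python3 go.py .5375,-.060,.14,1.655 .5375,-.06,.07,1.655
```

```text
clock: 7.18
eef_pos: [0.4437, -0.0305, 0.1475]
eef_rot: [3.136, -0.001, 1.659]
ft_force: [0.1, 0.3, -0.7]
opening: 0.447
knob_grip [([0.4452, -0.0303, 0.0533], 0.56)]
lap_middle [([0.5325, 0.0083, 0.0907], 0.73)]
lap_rail [([0.5395, -0.0633, 0.0181], 0.69)]
slide [-0.038, 0.0939, 0.0029] rot [-0.002, 0.0, 0.004] dist 0.101
slide [-0.038, 0.0941, 0.0729] rot [-0.002, 0.0, 0.004] dist 0.125
```

View pics/w2.png

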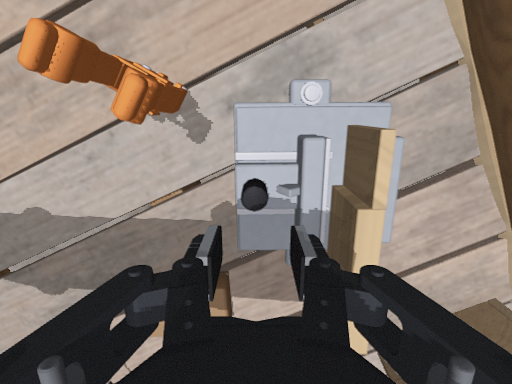

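The jaw is about 13 mm back: a gap shows between the jaw's right edge (column ~325) and the rail (~331), and the rail has not moved. Next, grip the rail.

```bash
python3 -m crank '[{"slide":[-0.019,0.045,0.003],"rot":[0,0,0],"jaw":0.5},{"slide":[-0.038,0.094,0.003],"rot":[0,0,0],"jaw":0.5},{"slide":[-0.038,0.094,0.03],"rot":[0,0,0],"jaw":0.5},{"slide":[-0.038,0.094,0.06],"rot":[0,0,0],"jaw":0.5},{"slide":[-0.038,0.094,0.078],"rot":[0,0,0],"jaw":0.5},{"slide":[-0.038,0.094,0.078],"rot":[0,0,0],"jaw":0.5},{"slide":[-0.038,0.094,0.078],"rot":[0,0,0],"jaw":0.0},{"slide":[-0.038,0.094,0.078],"rot":[0,0,0],"jaw":0.0},{"slide":[-0.038,0.094,0.078],"rot":[0,0,0],"jaw":0.0}]' 30; python3 go.py .5375,-.06,.065,1.655
```

```text
clock: 8.5
eef_pos: [0.5374, -0.0605, 0.0672]
eef_rot: [-3.14, -0.001, 1.658]
ft_force: [-7.4, -0.8, 4.0]
opening: 0.25
slide [0.0005, 0.0002, 0.0022] rot [-0.002, -0.001, 0.003] dist 0.002
```

```bash
python3 -m crank '[{"slide":[0,-0.004,-0.001],"rot":[0,0,0],"jaw":0.0},{"slide":[0.012,-0.004,-0.002],"rot":[0,0,0],"jaw":0.0},{"slide":[0.03,-0.004,-0.002],"rot":[0,0,0],"jaw":0.0},{"slide":[0.048,-0.004,-0.002],"rot":[0,0,0],"jaw":0.0},{"slide":[0.064,-0.004,-0.002],"rot":[0,0,0],"jaw":0.0},{"slide":[0.074,-0.004,-0.002],"rot":[0,0,0],"jaw":0.0},{"slide":[0.074,-0.004,-0.001],"rot":[0,0,0],"jaw":0.0},{"slide":[0.074,-0.002,0],"rot":[0,0,0],"jaw":0.0},{"slide":[0.074,-0.001,0.001],"rot":[0,0,0],"jaw":0.0},{"slide":[0.074,-0.001,0.001],"rot":[0,0,0],"jaw":0.0}]'
python3 - <<'E'
from h import *
print('rail',fit('lap_rail',RAIL,[.53,.01,.084],['scene'],.018,['vice']))
E
```

```text
clock: 9.75
eef_pos: [0.5301, 0.0138, 0.0671]
eef_rot: [-3.139, -0.003, 1.658]
ft_force: [-15.0, 5.0, 27.6]
opening: 0.251
rail (array([0.5301, 0.0076, 0.1044]), np.float64(0.159), ['scene'])
```

```bash
python3 go.py .444,-.0300,.147,1.655 .444,-.03,.045,1.655; python3 -m crank '[{"slide":[0,0,-0.001],"rot":[0,0,0],"jaw":0.5},{"slide":[0,0,-0.001],"rot":[0,0,0],"jaw":0.5},{"slide":[0,0,-0.001],"rot":[0,0,0],"jaw":0.5},{"slide":[0,0,-0.04],"rot":[0,0,0],"jaw":0.5},{"slide":[0,0,-0.08],"rot":[0,0,0],"jaw":0.45},{"slide":[-0.02,-0.045,-0.08],"rot":[0,0,0],"jaw":0.45},{"slide":[-0.036,-0.089,-0.08],"rot":[0,0,0],"jaw":0.45},{"slide":[-0.036,-0.089,-0.08],"rot":[0,0,0],"jaw":0.45}]'
python3 - <<'E'
from h import *
f=save('wrist','w3.png')
for n in ['knob_grip','lap_middle','lap_rail']: print(n,[(np.round(d['centre'],4).tolist(),round(d['conf'],2)) for d in eyes.spot_point(n,'wrist')][:2])
E
python3 go.py .444,-.0300,.147,1.655 .444,-.03,.045,1.655
```

```text
slide [-0.0359, -0.0898, -0.0798] rot [-0.002, -0.003, 0.003] dist 0.125
slide [-0.0362, -0.0896, 0.0222] rot [-0.002, -0.003, 0.003] dist 0.099
clock: 10.9
eef_pos: [0.443, -0.0317, 0.145]
eef_rot: [-3.141, -0.002, 1.656]
ft_force: [0.4, 0.9, 0.4]
opening: 0.45
knob_grip [([0.4439, -0.0296, 0.0551], 0.79)]
lap_middle [([0.5231, 0.078, 0.0929], 0.81)]
lap_rail [([0.5318, 0.0102, 0.0186], 0.79)]
slide [-0.0001, -0.0025, -0.0015] rot [0.001, 0.0, 0.005] dist 0.003
slide [-0.0001, -0.0026, 0.1005] rot [0.001, 0.0, 0.005] dist 0.101
```

View pics/w3.png

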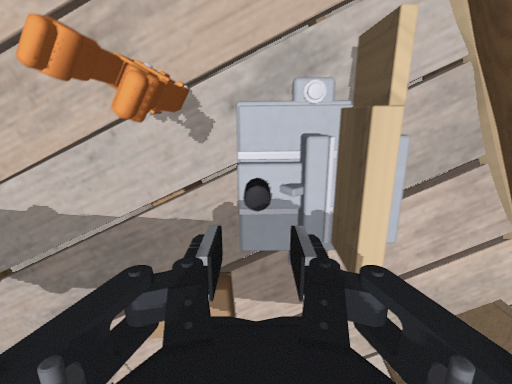

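The rail is standing upright with its shoulder at row ~106, well past the jaw end at row ~137. Now close the jaw.

```bash
python3 -m crank '[{"slide":[0,-0.001,0.05],"rot":[0,0,0],"jaw":0.45},{"slide":[0,-0.001,0.1],"rot":[0,0,0],"jaw":0.45},{"slide":[0,-0.001,0.1],"rot":[0,0,0],"jaw":0.45},{"slide":[0,-0.001,0.1],"rot":[0,0,0],"jaw":0.0},{"slide":[0,-0.001,0.1],"rot":[0,0,0],"jaw":0.0},{"slide":[0,-0.001,0.1],"rot":[0,0,0],"jaw":0.0},{"slide":[0,0.006,0.1],"rot":[0,0,0],"jaw":0.0},{"slide":[0,0.011,0.1],"rot":[0,0,0],"jaw":0.0},{"slide":[0,0.014,0.1],"rot":[0,0,0],"jaw":0.0},{"slide":[0,0.014,0.1],"rot":[0,0,0],"jaw":0.0}]' 40
```

```text
clock: 12.35
eef_pos: [0.4568, -0.0294, 0.0461]
eef_rot: [-3.136, -0.002, 1.658]
ft_force: [-19.5, -4.2, 20.1]
opening: 0.262
```

```bash
python3 -m crank '[{"slide":[0,0.0005,0],"rot":[0,0,0],"jaw":0.0},{"slide":[0,-0.001,0],"rot":[0,0,0],"jaw":0.45},{"slide":[0,-0.001,0],"rot":[0,0,0],"jaw":0.45},{"slide":[0,-0.001,-0.05],"rot":[0,0,0],"jaw":0.45},{"slide":[0,-0.001,-0.1],"rot":[0,0,0],"jaw":0.6},{"slide":[0.02,-0.001,-0.15],"rot":[0,0,0],"jaw":0.8},{"slide":[0.05,-0.001,-0.2],"rot":[0,0,0],"jaw":1}]'; python3 go.py .4373,.19,.29,1.826
```

```text
clock: 13.22
eef_pos: [0.4546, 0.0208, 0.2479]
eef_rot: [3.139, -0.001, 1.657]
ft_force: [0.4, 1.0, -0.1]
opening: 0.981
slide [0.1701, -0.0026, -0.0419] rot [0.003, -0.001, -0.169] dist 0.175
```

```bash
python3 -m crank '[{"slide":[0.04,0,-0.03],"rot":[0,0,-0.06],"jaw":1},{"slide":[0.09,0,-0.042],"rot":[0,0,-0.12],"jaw":1},{"slide":[0.14,-0.002,-0.042],"rot":[0,0,-0.17],"jaw":1},{"slide":[0.17,-0.003,-0.042],"rot":[0,0,-0.17],"jaw":1},{"slide":[0.17,-0.003,-0.042],"rot":[0,0,-0.17],"jaw":1}]'
python3 - <<'E'
from h import *
print(telemetry.get_obs()['eef_pos'],telemetry.get_obs()['eef_rot'])
f=save('wrist','w4.png')
for n in ['spring_clamp','small_clamp','spring_clamp_pad_a','clamp_rack']: print(n,[(np.round(d['centre'],4).tolist(),round(d['conf'],2)) for d in eyes.spot_point(n,'wrist')][:4])
E
```

```text
clock: 13.85
eef_pos: [0.4356, 0.1931, 0.2876]
eef_rot: [3.141, -0.0, 1.834]
ft_force: [-0.1, -0.7, -0.2]
opening: 0.998
[0.43563895 0.19310451 0.2875867 ] [ 3.14082391e+00 -4.50016221e-04  1.83424857e+00]
spring_clamp [([0.4364, 0.2651, 0.1268], 0.85), ([0.3502, 0.0534, 0.0723], 0.69), ([0.5317, -0.0272, 0.0006], 0.46)]
small_clamp [([0.4158, 0.3517, 0.1137], 0.95)]
spring_clamp_pad_a [([0.3561, 0.0495, 0.0088], 0.88), ([0.4398, 0.2673, 0.065], 0.87), ([0.3475, 0.0526, 0.0082], 0.78), ([0.4335, 0.2623, 0.0628], 0.77)]
clamp_rack [([0.535, -0.0293, 0.0008], 0.73), ([0.4255, 0.3113, 0.004], 0.59)]
```

View pics/w4.png

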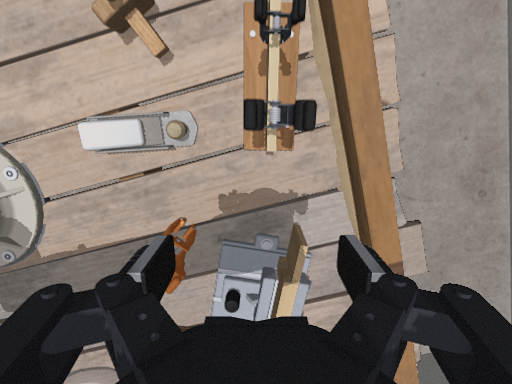

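Run:
```python
from h import *
print('rail',fit('lap_rail',RAIL,[.534,.01,.084],['top','scene'],.018,['vice']))
for c in ['top','scene']:
  for n in ['knob_grip','lap_middle','spring_clamp']: print(c,n,[(np.round(d['centre'],4).tolist(),round(d['conf'],2)) for d in eyes.spot_point(n,c)][:2])
```

```text
rail (array([0.5311, 0.011 , 0.1046]), np.float64(0.057), ['top', 'scene'])
top knob_grip []
top lap_middle [([0.5223, 0.0839, 0.0956], 0.94)]
top spring_clamp [([0.3499, 0.0505, 0.0706], 0.58)]
scene knob_grip [([0.4592, -0.0301, 0.0579], 0.65), ([0.4407, 0.2666, 0.0648], 0.57)]
scene lap_middle [([0.522, 0.0768, 0.0914], 0.7), ([0.414, 0.3489, 0.1121], 0.52)]
scene spring_clamp [([0.3515, 0.0501, 0.0781], 0.97), ([0.4361, 0.2607, 0.1267], 0.88)]
```

The wrist view shows the larger clamp's handles spanning columns 245–316 at row 115, across the rack. The small clamp is at the top (~280,15), clear of it. I'll ray-check the handle midpoint before going down.

```bash
python3 - <<'E'
from h import *
o=telemetry.get_obs(); p=np.array([.43563895,.19310451,.2875867]); r=R.from_euler('xyz',[3.14082,-.00045,1.83425])
m=eyes.camera_model('wrist'); H=m['hand_eye']; K=np.array(m['K'])
e=p+r.apply(H[:3,3])
for (u,v,z) in [(245,114,.19),(316,114,.19),(280,114,.19),(275,114,.13)]:
    d=np.linalg.inv(K)@[u,v,1]; w=r.apply(H[:3,:3]@[d[0],-d[1],-d[2]]); print(u,v,np.round(e+w*(z-e[2])/w[2],4))
E
python3 go.py .4373,.265,.25,1.826 .4373,.265,.164,1.826
```

```text
245 114 [0.4086 0.2557 0.19  ]
316 114 [0.4665 0.2714 0.19  ]
280 114 [0.4372 0.2635 0.19  ]
275 114 [0.4371 0.263  0.13  ]
slide [0.0723, 0.0202, 0.0373] rot [-0.0, 0.0, 0.003] dist 0.084
slide [0.0723, 0.0203, 0.1233] rot [-0.0, 0.0, 0.003] dist 0.144
```

```bash
python3 -m crank '[{"slide":[0.04,0.012,0.02],"rot":[0,0,0],"jaw":1},{"slide":[0.0713,0.0201,0.035],"rot":[0,0,0],"jaw":1},{"slide":[0.0713,0.0201,0.035],"rot":[0,0,0],"jaw":1},{"slide":[0.0713,0.0201,0.07],"rot":[0,0,0],"jaw":1},{"slide":[0.0713,0.0201,0.1],"rot":[0,0,0],"jaw":1},{"slide":[0.0713,0.0201,0.1243],"rot":[0,0,0],"jaw":1},{"slide":[0.0713,0.0201,0.1243],"rot":[0,0,0],"jaw":1}]'
python3 - <<'E'
from h import *
f=save('wrist','w5.png'); g=save('scene','s5.png')[60:300,80:400]
c=cv2.resize(g[:,:,::-1],(512,384)); cv2.imwrite('pics/c5.png',cv2.resize(np.hstack([f[:,:,::-1],c]),(800,300)))
E
```

```text
clock: 15.58
eef_pos: [0.4367, 0.2626, 0.1618]
eef_rot: [-3.139, 0.002, 1.828]
ft_force: [0.4, 0.5, 0.2]
opening: 1.002
```

View pics/c5.png

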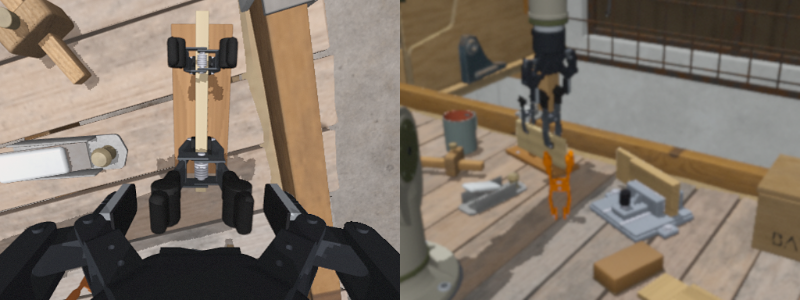

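The handles sit centred between the pads in the wrist view (pads ~120 and 275, handles 150–252). Squeeze now.

```bash
python3 -m crank '[{"slide":[0,0,0],"rot":[0,0,0],"jaw":0.7},{"slide":[0,0,0],"rot":[0,0,0],"jaw":0.65},{"slide":[0,0,-0.002],"rot":[0,0,0],"jaw":0.5},{"slide":[0,0,-0.004],"rot":[0,0,0],"jaw":0.3},{"slide":[0,0,-0.005],"rot":[0,0,0],"jaw":0.0},{"slide":[0,0,-0.005],"rot":[0,0,0],"jaw":0.0},{"slide":[0,0,-0.005],"rot":[0,0,0],"jaw":0.0},{"slide":[0,0,-0.005],"rot":[0,0,0],"jaw":0.0}]' 35
```

```text
clock: 16.68
eef_pos: [0.4374, 0.2639, 0.1679]
eef_rot: [-3.141, 0.0, 1.829]
ft_force: [0.4, 0.0, -2.3]
opening: 0.412
```

```bash
python3 -m crank '[{"slide":[0,0,-0.005],"rot":[0,0,0],"jaw":0.0},{"slide":[0,0,-0.03],"rot":[0,0,0],"jaw":0.0},{"slide":[0,0,-0.06],"rot":[0,0,0],"jaw":0.0},{"slide":[0,0,-0.09],"rot":[0,0,0],"jaw":0.0},{"slide":[0,0,-0.11],"rot":[0,0,0],"jaw":0.0},{"slide":[0,0,-0.11],"rot":[0,0,0],"jaw":0.0}]'
python3 - <<'E'
from h import *
f=save('wrist','w6.png'); s=save('scene','s6.png')
print([(np.round(d['centre'],4).tolist(),round(d['conf'],2)) for d in eyes.spot_point('spring_clamp','scene')][:4])
print([(np.round(d['centre'],4).tolist(),round(d['conf'],2)) for d in eyes.spot_point('spring_clamp_pad_a','scene')][:6])
print([(np.round(d['centre'],4).tolist(),round(d['conf'],2)) for d in eyes.spot_point('small_clamp','scene')][:2])
print([(np.round(d['centre'],4).tolist(),round(d['conf'],2)) for d in eyes.spot_point('lap_middle','scene')][:2])
c=cv2.resize(s[40:232,150:406,::-1],(512,384)); cv2.imwrite('pics/c6.png',cv2.resize(np.hstack([f[:,:,::-1],c]),(800,300)))
E
```

```text
clock: 17.42
eef_pos: [0.4382, 0.2643, 0.2796]
eef_rot: [3.139, -0.002, 1.829]
ft_force: [0.4, -0.1, -2.4]
opening: 0.414
[([0.3528, 0.0511, 0.0763], 0.88), ([0.4383, 0.2602, 0.2284], 0.82)]
[([0.418, 0.2618, 0.1688], 0.93), ([0.3446, 0.0482, 0.0052], 0.81), ([0.3571, 0.0434, 0.0082], 0.79), ([0.4505, 0.2727, 0.1717], 0.74)]
[([0.4143, 0.3479, 0.1128], 0.6)]
[([0.523, 0.0796, 0.0939], 0.87)]
```

View pics/c6.png

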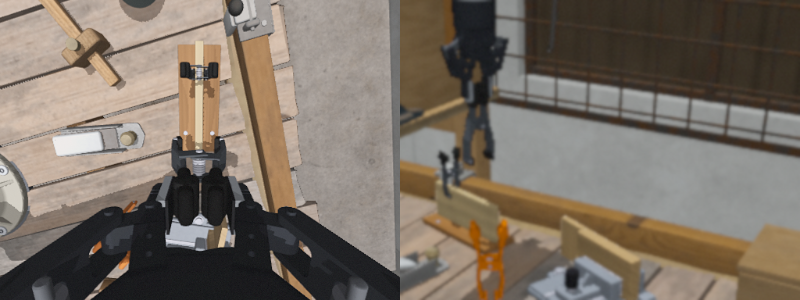

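The clamp is off the rack and open, and the small clamp is unmoved. Next, move above the lap.

```bash
python3 go.py .5235,.08,.28,1.659
```

```text
slide [-0.1997, 0.0367, -0.0029] rot [-0.002, 0.001, 0.17] dist 0.203
```

```bash
python3 -m crank '[{"slide":[-0.04,0.007,0],"rot":[0,0,0.03],"jaw":0.0},{"slide":[-0.08,0.015,0],"rot":[0,0,0.07],"jaw":0.0},{"slide":[-0.12,0.022,0],"rot":[0,0,0.1],"jaw":0.0},{"slide":[-0.16,0.03,0],"rot":[0,0,0.14],"jaw":0.0},{"slide":[-0.19,0.035,0],"rot":[0,0,0.17],"jaw":0.0},{"slide":[-0.2,0.0367,0],"rot":[0,0,0.17],"jaw":0.0},{"slide":[-0.2,0.0367,0],"rot":[0,0,0.17],"jaw":0.0}]'
cat > look.py <<'E'
from h import *
o=telemetry.get_obs(); print(np.round(o['eef_pos'],4),np.round(o['eef_rot'],3))
for c in ['scene','top','wrist']:
  eyes.grab_frame(c)
  for n in ['spring_clamp_pad_a','spring_clamp','lap_middle']: print(c,n,[(np.round(d['centre'],4).tolist(),round(d['conf'],2)) for d in eyes.spot_point(n,c) if d['centre'][0]>.4])
E
python3 look.py
```

```text
clock: 18.6
eef_pos: [0.5238, 0.08, 0.2776]
eef_rot: [-3.141, 0.0, 1.659]
ft_force: [0.4, 0.8, -2.2]
opening: 0.414
[0.5238 0.08   0.2776] [-3.141  0.     1.659]
scene spring_clamp_pad_a [([0.5422, 0.0836, 0.1709], 0.87), ([0.5029, 0.0772, 0.1698], 0.62)]
scene spring_clamp [([0.5219, 0.0789, 0.2298], 0.79)]
scene lap_middle [([0.5251, 0.0812, 0.0934], 0.9), ([0.5408, 0.0806, 0.1722], 0.27)]
top spring_clamp_pad_a []
top spring_clamp [([0.5294, 0.0144, 0.0191], 0.67)]
top lap_middle [([0.5234, 0.0806, 0.098], 0.55)]
wrist spring_clamp_pad_a [([0.5053, 0.0787, 0.1736], 0.75), ([0.5407, 0.0821, 0.1706], 0.56)]
wrist spring_clamp [([0.5245, 0.0821, 0.232], 0.78)]
wrist lap_middle [([0.5245, 0.0814, 0.0921], 0.95)]
```

```bash
python3 -m crank '[{"slide":[0.001,0.001,0.02],"rot":[0,0,0],"jaw":0.0},{"slide":[0.001,0.001,0.04],"rot":[0,0,0],"jaw":0.0},{"slide":[0.001,0.001,0.06],"rot":[0,0,0],"jaw":0.0},{"slide":[0.001,0.001,0.08],"rot":[0,0,0],"jaw":0.0},{"slide":[0.001,0.001,0.095],"rot":[0,0,0],"jaw":0.0},{"slide":[0.001,0.001,0.107],"rot":[0,0,0],"jaw":0.0},{"slide":[0.001,0.001,0.107],"rot":[0,0,0],"jaw":0.0},{"slide":[0.001,0.001,0.107],"rot":[0,0,0],"jaw":0.0}]'; python3 look.py
python3 - <<'E'
from h import *
f=save('wrist','w7.png'); s=save('scene','s7.png'); c=cv2.resize(s[130:274,230:422,::-1],(512,384)); cv2.imwrite('pics/c7.png',cv2.resize(np.hstack([f[:,:,::-1],c]),(800,300)))
E
```

```text
clock: 20.2
eef_pos: [0.5253, 0.0811, 0.1716]
eef_rot: [3.141, -0.0, 1.659]
ft_force: [0.2, 0.1, -1.4]
opening: 0.414
[0.5253 0.0811 0.1716] [ 3.141 -0.     1.659]
scene spring_clamp_pad_a [([0.5055, 0.0786, 0.0619], 0.97), ([0.541, 0.0811, 0.0654], 0.79)]
scene spring_clamp [([0.5245, 0.077, 0.1214], 0.57)]
scene lap_middle [([0.5224, 0.0792, 0.0928], 0.83)]
top spring_clamp_pad_a []
top spring_clamp []
top lap_middle [([0.5244, 0.081, 0.0946], 0.68), ([0.4558, -0.0276, 0.0538], 0.45)]
wrist spring_clamp_pad_a [([0.504, 0.0801, 0.0637], 0.93), ([0.5373, 0.0846, 0.0618], 0.57)]
wrist spring_clamp [([0.5257, 0.0849, 0.1239], 0.59)]
wrist lap_middle [([0.5256, 0.0828, 0.0897], 0.94)]
```

View pics/c7.png

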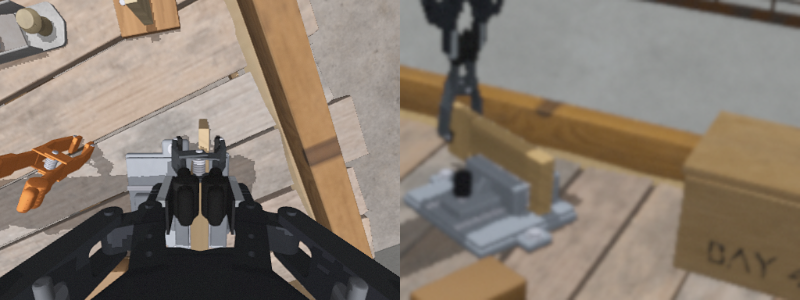

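The view shows the clamp straddling the lap with a pad on each side of it. The pads are about level at z 0.063, the wrist force is only the clamp's weight, and the jaw is against the rail. Hand in.

```bash
python3 -c "
from bench import arm; print(arm.job_done())"
```

```text
the job is handed in; nothing more can be done
None
```

I handed the job in at about 21 s of the 61 s allowed; no verdict was reported.

**Vice and rail:** I drew the vice jaw back about 13 mm and slid the rail about 74 mm along, so its shoulder should stand about 20 mm past the jaw ends. I then pushed the jaw closed: the knob came back to its starting position (x 0.4568 against 0.4567 m) with about 20 N of push.

**Clamp:** I took the larger black clamp off the rack, squeezed to its stop at 35 N of grip, and left it held down over the lap. The orange look-alike was left alone.

**Last checks:**
- **Pads:** they read about 35 mm apart, with their middle within about 2 mm of mid-lap. Both are about 30 mm below the rail's top edge.
- **Contact:** the wrist force was only about the clamp's weight (1.4 N), with no sign of it touching anything.
- **Small clamp:** it still read at its place when I last looked, after lifting the larger clamp off.

**Disagreements:**
- **Rail angle:** the picture fit of the rail gave 0.105 rad after the move, against 0.083–0.092 for the vice. That is within the 0.06 rad allowed and probably fit error.
- **Pad spacing:** the network's pad points put the spacing a few mm under the 40 mm stated for the stop. They also put the pads' middle 2–3 mm nearer the robot than the gripper's own centre. That still leaves an estimated 3 mm or more beyond the required clearance on each side.

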